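# Clear the sloping stand and put a tablet on it

### The job

The capped brush has been left lying across the sloping wooden stand. Take it off and lay it gently along the brush rest, in both forks; then lay the tablet with the pointed end gently on the stand's slope, straight and centred, pointed end uppermost, with its foot against the two tabs at the bottom. Let go of both and leave the other things on the counter where they are.

Things in the scene. Friction and masses are not known exactly. Their poses are not given: they have to be found in the camera images.
- brush: capped writing brush: a straight round rod, 210 mm long, 16 mm diameter all along, pale wood, black cap over the last 60 mm at its +y end; about 60 g. Origin at its middle on the centre line; y along it; may be rolled about y. Starts lying across the slope against the two tabs, its centre line 8 mm uphill of their face and 8 mm off the board, sticking out beyond both sides of the board.
- slope: the stand's sloping wooden board, 120 mm wide, 12 mm thick, tilted 25 degrees, low end towards the robot, fixed. Origin: on its upper face, centred, at the uphill face of the two tabs, 46 mm above the counter. x up the slope (face runs from -12 to +192 mm), y across to the left, z square out of the face. Tabs: 14 mm high, x -12 to 0 mm, y 22 to 40 mm on each side; the 44 mm gap between is open.
- rest: brush rest, fixed: pale wooden base 130 x 60 x 14 mm (x, y, z) with two bright steel forks at x = +45 and -45 mm, each a stem topped by a 90 degree V of 8 mm wire opening upward, its tips at y = +18 and -18 mm, 80 mm above the counter. Between the forks it is open above the base. Origin: centre of the base's underside; x along the line of the forks, z up.
- rest_seat (a point): the point midway between the two forks where the centre line of the seated brush lies (75 mm above the counter, over the rest's origin). The seated brush lies along the rest's x axis, either way round, its middle near here.
- tablet: flat pale wooden tablet with one pointed end, 172 x 64 x 14 mm, about 130 g, lying flat. x along it towards the point, y across, z up. Origin on the underside, 80 mm from the square foot; parallel sides from x = -80 to +60 mm, then 45 degrees to the point at x = +92 mm; balances within 5 mm of the origin. (A similar tablet with two square ends is not the one.)
- tablet_foot (a point): middle of the tablet's square foot edge, on the underside
- tablet_point (a point): tip of the tablet's pointed end, on the underside
- square_tablet: plain wooden tablet 170 x 60 x 14 mm with two square ends, lying flat near the far edge, towards the left: a bystander; origin at the centre of its underside.
- seal: dark wooden seal, 50 mm square, 87 mm high with a turned grip, beyond the stand to the right: a bystander; origin at the centre of its underside.
- teacup: white cup 72 mm across, 75 mm high, to the left: a bystander; origin at the centre of its underside.
- paste_jar: clear jar with white cap, 64 mm across, 80 mm high, to the right: a bystander; origin at the centre of its underside.
- paperweight: dark steel bar 150 mm long (its y), 22 mm wide, 16 mm high, beyond the stand: a bystander; origin at the centre of its underside.
- ink_case: flat black ink case 160 x 90 x 28 mm, to the right: a bystander; origin at the centre of its underside.
- calculator: white calculator 150 x 95 x 18 mm, to the left: a bystander; origin at the centre of its underside.
- stand: the whole wooden stand, fixed, that carries the sloping board (slope); origin at the centre of its base plate, 200 x 110 mm, on the counter; x points away from the robot, up the slope's direction, at zero yaw.
Mind the look-alikes: they are no part of the job. There is more than one size of the brush; the one meant has the size given above.

How it is judged (in metres and radians):
On the way, in this order (a step that is already met when the one before it is completed fails the run):
1. the brush lies in both forks of the rest, let go (x of brush in the frame of rest between -0.025 and 0.025 m and y of brush in the frame of rest between -0.006 and 0.006 m and z of brush in the frame of rest between 0.07 and 0.08 m and angle between the y axis of brush and the x axis of rest, either way round below 0.08 rad and contact force between brush and the fingers below 0.05 N), for 0.2 s.
2. the tablet lies on the slope with its foot at the tabs, pointed end uppermost, let go (x of tablet_foot in the frame of slope between -0.005 and 0.007 m and y of tablet_foot in the frame of slope between -0.01 and 0.01 m and angle between the x axis of tablet and the x axis of slope, either way round below 0.09 rad and angle between the z axis of tablet and the z axis of slope, either way round below 0.06 rad and x of tablet_point in the frame of slope above 0.16 m and z of tablet in the frame of slope between -0.004 and 0.018 m and contact force between tablet and the fingers below 0.05 N), for 0.2 s.
At the end, for the whole second after the job is handed in: Brush in both forks, within 4.5 degrees of the rest's line, 6 mm sideways, 5 mm in height, its middle within 25 mm of the rest's; tablet flat on the slope (3.4 degrees), point uppermost, straight within 5 degrees, centred within 10 mm, foot within 7 mm of the tabs; both released and still (all of step 1 and all of step 2 and linear speed of each of brush, tablet below 0.01 m/s); the robot touches nothing.
It fails at once if a bystander is shifted more than 25 mm (distance of any of square_tablet, seal, teacup, paste_jar, paperweight, ink_case, calculator from where it was at the start of the episode above 0.025 m).
It fails at once if the tablet is banged or pressed on the stand with more than 60 N (contact force between tablet and stand above 60 N).
It fails at once if the brush is dropped (let go and falling faster than 0.45 m per s, as from some 2 cm) (contact force between brush and the fingers below 0.01 N and linear speed of brush above 0.45 m/s).
It fails at once if the tablet is dropped (let go and falling faster than 0.45 m per s, as from some 2 cm) (contact force between tablet and the fingers below 0.01 N and linear speed of tablet above 0.45 m/s).
It also fails if it takes over 61 s, if anything falls off the work surface, if the arm or the gripper's body presses on something with over 40 N, if the wrist force passes 120 N, or if a joint passes its speed limit or range.

### The arm

A 7-joint arm with a two-finger parallel gripper is mounted at the origin on the work surface. World frame = base frame: x ahead of the robot, y to its left, z up, the work surface at z = 0. Lengths are in mm, angles in rad, forces in N, time in s.
With the tool pointing down it reaches from about 400 to 875 mm from the base axis. Payload 4.4 kg.
Tool frame: the origin (TCP) lies at the very end of the fingers, on their centre line; the grasp point (between the pads) lies 19 mm behind it; z points along the fingers, y is the line along which they close (so a half turn about z gives the same grasp; the last joint's range is limited). The gripper opens to 85 mm and grips with 20 to 120 N. Pads are 22 mm wide; open, the fingers measure 114 mm over their backs; the gripper's body (76 mm by 85 mm) begins 54 mm behind the grasp point. The pads swing forward as they close: fully open they stand 13 mm farther back than shut.
Start: joints at [-1.21, 0.628, 0.038, 1.517, -0.027, 0.996, -0.02], TCP at [269.053, 591.716, 231.313] pointing down, gripper open.
Joint ranges: [-3.06, 3.06], [-0.37, 2.12], [-1.25, 1.32], [0.18, 2.47], [-1.1, 4.24], [0.23, 1.98], [-2.94, 2.94]. Speed limits (rad/s): [2.57, 2.57, 3.14, 3.14, 3.14, 3.14, 3.14].

### API

Orientations are given as [roll, pitch, yaw] about the fixed x, y, z axes, in that order (R = Rz(yaw) Ry(pitch) Rx(roll)).
In Python, from cell import ctrl gives the robot as it stands.
- The arm moves only by the tool step_arm, never from a script. Its argument "series" is a list that holds one entry, the list of rows, each a list of 7 numbers: the turn, a rotation vector about the tool's x, y, z as a fraction of full scale, then the shift along the tool's x, y, z as a fraction of full scale, then the closure, from 0 (fully open) to 1 (shut). In form: [[[ax, ay, az, tx, ty, tz, gripper], ...]]. A call has 1 to 12 rows; each row shifts and turns the commanded pose from where the row before left it, along the tool's axes as they then stand; what a row does not reach is not made up. Full scale, the value 1, is 150 mm for a shift and 45 degrees for a turn. A row lasts 1/10 s, in which the tool goes at most 50 mm and 8.59 degrees, less where a joint would pass 70% of its speed; a pose out of reach is approached as far as the arm can. A call with a number of a shift or a turn outside -1 to 1 is refused whole. A call with a gripper value outside its range is refused whole. The fingers move at their own pace and stop on an object; the grip force is fixed at half the most. Time passes only in rows, so rows that do not move let the fingers close. It gives the time, the measured TCP pose, the force, the opening and the grip force at its end, in the units of the state.
- ctrl.read_state(): the state, without advancing time (a new reading comes with each control period).
- ctrl.get_image(name): name is "scene" or "top"; returns a dict with "img" (480x640x3 uint8, red, green, blue), "fx", "fy", "cx", "cy" (pixels), "R" (3x3) and "t" (3): a world point X has camera coordinates R X + t. Camera axes: x right, y down, z forward; pixel columns grow to the right and rows downward; lengths in mm; the calibration is good to about 2 mm. A picture is of the moment at which its call begins. There is no depth.
- ctrl.finish_job(): hands the job in; it is judged then, once.
Trained networks look in a picture, given as the dict that the camera call returned (one of the last four; its "shot" number tells which), for a name from the list of things; names that differ only in an ending like _2 or _b are one class to them, and where a whole thing is asked for, a point or a joint stands for the part that bears it (a point fixed in the world has none). Each returns a list of dicts, best first, with "score" (0 to 1); they miss things now and then, are a little off and sometimes report something else, mostly with a low value. They report only what shows in the picture. A call takes as long as a camera call. They do not tell look-alikes from the thing itself.
- ctrl.recognise(picture, thing): "centre" ([column, row] in pixels, amid what is visible of it).
The state is a dict: "clock": time; "qpos": joint angles; "qd": joint speeds; "tau": joint torques, N m; "eef_pos": TCP position; "tool_rot": TCP orientation; "force": force on the tool from outside, world axes, zero at the start; "torque": the same for the moment, N m; "width": finger opening in mm; "gripper_force": force on a finger pad.
Only numpy, scipy, OpenCV 4.12 (cv2) and the standard library are available. Lean on these libraries where they do the work, as an engineer would, in place of code of your own. Each camera call takes 0.05 s, during which the arm holds its last target. There are 200 camera calls.

## Working session

There is one attempt and no reset: what is moved stays moved. The work goes in short steps, Python scripts to look and compute and a tool call to move; the robot and the scene stay as the last step left them, time stands still between calls to the robot, and variables do not carry over. Pictures are saved under pics/ and viewed, at most 10 in all, crops included, and the job is handed in when it is done.

Besides the shell and the picture viewer there is one more tool, called after "Request:" by a JSON object that holds its "op" and its "data", one argument or row to a line. step_arm: Moves the arm, as the interface text tells. Shift numbers are shares of 150 mm and turn numbers shares of 45 degrees, none past 1 either way. Its arguments: {"type":"object","properties":{"series":{"type":"array","items":{"type":"array","items":{"type":"array","items":{"type":"number","minimum":-1,"maximum":1}}}}},"required":["series"]}

```bash
mkdir -p pics; cat > h.py <<'E'
import numpy as np, cv2
from cell import ctrl
from scipy.spatial.transform import Rotation as Ro
def ray(p,px):
    d=np.array([(px[0]-p['cx'])/p['fx'],(px[1]-p['cy'])/p['fy'],1.]);R=np.array(p['R']);t=np.array(p['t'])
    return -R.T@t, R.T@d
def at(p,px,z):
    c,d=ray(p,px); return c+d*(z-c[2])/d[2]
def proj(p,X):
    c=np.array(p['R'])@np.array(X,float)+np.array(p['t']); return np.array([p['cx']+p['fx']*c[0]/c[2],p['cy']+p['fy']*c[1]/c[2]])
def tri(p,a,q,b):
    A=[];B=[]
    for c,d in (ray(p,a),ray(q,b)):
        d=d/np.linalg.norm(d);M=np.eye(3)-np.outer(d,d);A.append(M);B.append(M@c)
    return np.linalg.solve(sum(A),sum(B))
E
python3 - <<'E'
from h import *
import pickle
P={n:ctrl.get_image(n) for n in('scene','top')}
pickle.dump(P,open('p0.pkl','wb'))
for n in P: cv2.imwrite(f'pics/{n}0.png',P[n]['img'][:,:,::-1])
for n in P:
  p=P[n];print(n,p['fx'],np.round(-np.array(p['R']).T@p['t']))
  for th in ['brush','rest','tablet','tablet_point','tablet_foot','rest_seat','slope','stand','square_tablet']:
    print(th,[(np.round(r['centre']).tolist(),round(r['score'],2)) for r in ctrl.recognise(p,th)][:4])
s=ctrl.read_state();print(s['clock'],s['eef_pos'],s['tool_rot'])
E
```

```text
scene 507.41697348361623 [1437.  151. 1106.]
brush [([329.0, 224.0], 0.57)]
rest [([233.0, 236.0], 0.91)]
tablet [([420.0, 258.0], 0.84), ([333.0, 257.0], 0.17)]
tablet_point [([421.0, 260.0], 0.81)]
tablet_foot [([422.0, 257.0], 0.71), ([512.0, 333.0], 0.45)]
rest_seat [([230.0, 241.0], 0.72), ([229.0, 307.0], 0.5)]
slope [([329.0, 244.0], 0.69)]
stand [([332.0, 254.0], 0.65), ([147.0, 254.0], 0.56)]
square_tablet [([411.0, 362.0], 0.9)]
top 556.3376193730211 [ 436.   -2. 1481.]
brush [([462.0, 337.0], 0.69), ([325.0, 264.0], 0.61)]
rest [([432.0, 236.0], 0.89), ([315.0, 230.0], 0.28)]
tablet [([219.0, 252.0], 0.9), ([403.0, 149.0], 0.69), ([317.0, 228.0], 0.67)]
tablet_point [([221.0, 255.0], 0.82), ([430.0, 240.0], 0.61)]
tablet_foot [([224.0, 251.0], 0.79)]
rest_seat [([430.0, 237.0], 0.93), ([402.0, 151.0], 0.39)]
slope [([317.0, 231.0], 0.66), ([220.0, 254.0], 0.41)]
stand [([316.0, 230.0], 0.89)]
square_tablet [([230.0, 130.0], 0.74)]
1.0 [269.07023442 591.71786908 231.3257121 ] [ 3.14155318e+00 -4.03333146e-05  2.71473411e+00]
```

View pics/scene0.png

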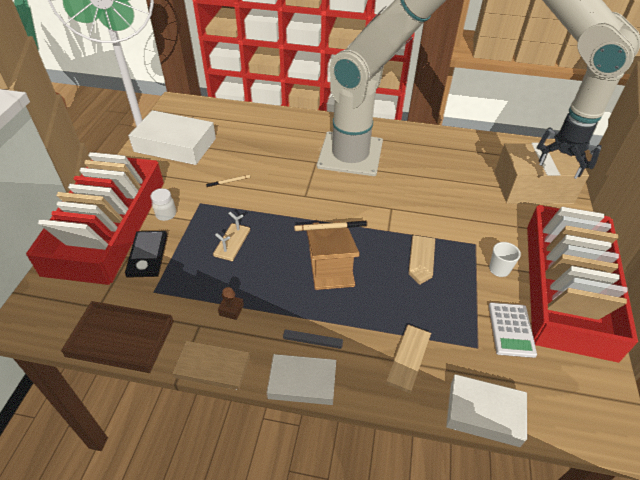

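View pics/top0.png

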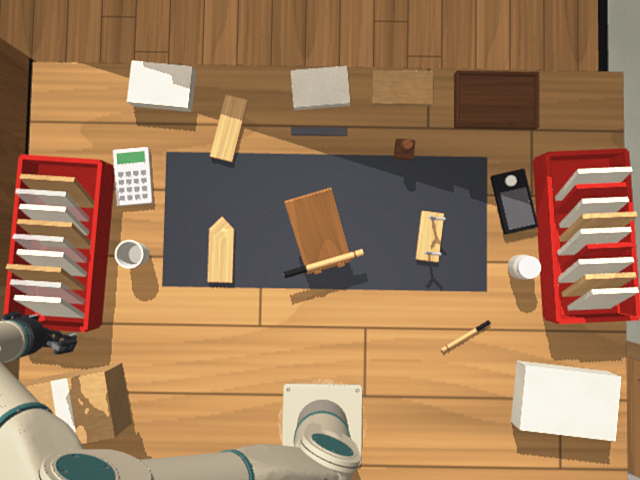

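The scene view shows the stand at (332,250) with the brush across it. In the top view the brush candidates are (325,264), lying across the stand, and (466,337), on the counter and thinner and shorter. The first fits. Tablet candidates are (221,252), pointed, and (230,130), square at both ends. The first fits. The rest is at (431,237). I'll confirm in one enlarged crop.

```bash
python3 - <<'E'
import pickle,cv2
P=pickle.load(open('p0.pkl','rb'))
im=P['top']['img'][170:350,195:495,::-1]
im=cv2.resize(im,(795,477),interpolation=cv2.INTER_CUBIC)
cv2.imwrite('pics/crop0.png',im)
E
```

```text
(no output)
```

View pics/crop0.png

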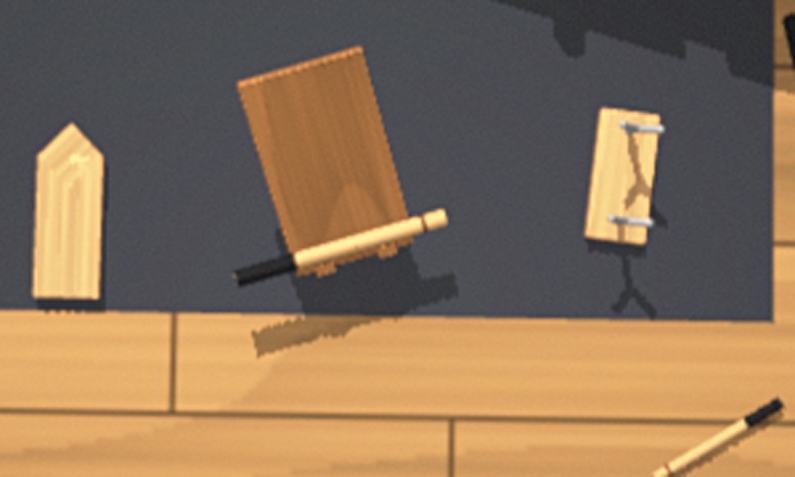

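The crop confirms three things:
- The 210 mm brush lies on the board, cap end left at crop (238,277) and right end at (445,217).
- The pointed tablet is at (68,212) with its point at (72,123).
- The rest is at (622,175).

Next I'll fit poses.

```bash
cat > fit.py <<'E'
from h import *
import pickle
from scipy.optimize import least_squares
P=pickle.load(open('p0.pkl','rb'));p=P['top'];q=P['scene']
def cr(L): return np.array(L,float)/2.65+[195,170]-.3
def W(v,X): c,s=np.cos(v[2]),np.sin(v[2]); return np.array([[v[0]+c*x-s*y,v[1]+s*x+c*y,z] for x,y,z in X])
def fit(X,px,v0):
    f=lambda v:np.ravel([proj(p,w)-u for w,u in zip(W(v,X),px)])
    r=least_squares(f,v0); print(np.round(r.x[:2],1),round(np.degrees(r.x[2]),2),'res',np.round(r.fun,1)); return r.x
c25,s25=np.cos(np.radians(25)),np.sin(np.radians(25))
def S(x,y,z): return [x*c25-z*s25,y,46+x*s25+z*c25]
print('tablet');t=fit([[60,32,14],[60,-32,14],[-80,-32,14],[-80,32,14],[92,0,14]],cr([(36,155),(103,155),(100,299),(33,297),(72,123)]),[600,270,0])
print('rest');r=fit([[65,30,14],[65,-30,14],[-65,-30,14],[-65,30,14],[45,18,80],[45,-18,80],[-45,18,80],[-45,-18,80]],cr([(601,107),(661,116),(646,245),(585,238),(622,127),(664,129),(608,219),(655,222)]),[600,-270,0])
print('slope');s=fit([S(192,60,0),S(192,-60,0),S(8,105,8),S(8,-105,8)],cr([(238,82),(361,46),(238,277),(446,217)]),[500,20,.2])
if __name__=='__main__':
    for n,k in(('top',(195,170,495,350)),('scene',(195,190,455,310))):
        im=cv2.resize(P[n]['img'],None,fx=3,fy=3,interpolation=cv2.INTER_CUBIC)[:,:,::-1].copy()
        for v,L in((t,[[60,32,14],[60,-32,14],[-80,-32,14],[-80,32,14],[92,0,14]]),(r,[[65,30,14],[65,-30,14],[-65,-30,14],[-65,30,14],[45,18,80],[45,-18,80],[-45,18,80],[-45,-18,80]]),(s,[S(192,60,0),S(192,-60,0),S(8,105,8),S(8,-105,8),S(-12,60,0),S(-12,-60,0)])):
            for w in W(v,L): u=(proj(P[n],w)+.5)*3; cv2.circle(im,tuple(int(a) for a in u),3,(0,0,255),1)
        a,b,c,d=k; im=im[b*3:d*3,a*3:c*3]; im=cv2.resize(im,(780,int(780*im.shape[0]/im.shape[1]))); cv2.imwrite(f'pics/fit_{n}.png',im)
E
python3 fit.py; cd pics; python3 -c "
import cv2,numpy as np
a=cv2.imread('fit_top.png');b=cv2.imread('fit_scene.png');a=cv2.resize(a,(550,330));b=cv2.resize(b,(550,254));cv2.imwrite('fit.png',np.vstack([a,b]))"
```

```text
tablet
[443.5 274.7] -0.04 res [ 0.7  0.1 -0.3  0.5 -0.5 -0.6  0.4 -0.3 -0.4  0.3]
rest
[ 491.7 -277.1] -6.31 res [ 0.2  0.4  0.1 -0.1  0.   0.1  0.4 -0.2  0.6 -0.8 -1.1  0.2  1.7 -0.1
 -1.8  0.5]
slope
[416.5  -0.7] 15.46 res [-1.3  0.3 -0.1  1.6  0.2 -1.9  1.3  0. ]
```

View pics/fit.png

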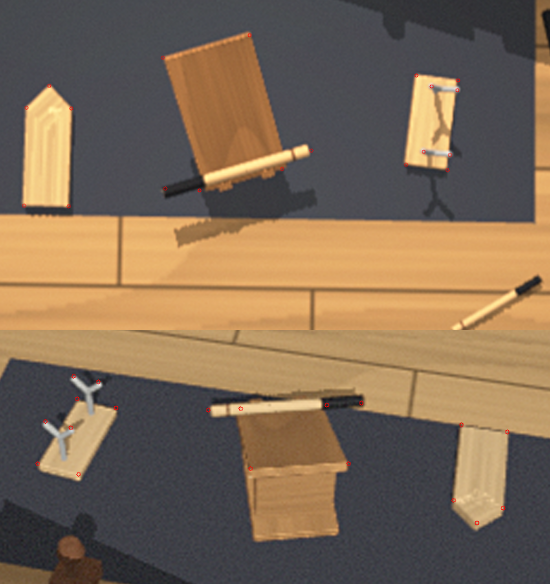

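```bash
cat > plan.py <<'E'
import sys
from h import *
def plan(pos,rpy):
    s=ctrl.read_state();R0=Ro.from_euler('xyz',s['tool_rot']);R1=Ro.from_euler('xyz',rpy,degrees=True)
    rv=np.degrees((R0.inv()*R1).as_rotvec())/45; d=R1.inv().apply(np.array(pos)-s['eef_pos'])/150
    print('t',round(s['clock'],1),'at',np.round(s['eef_pos'],1),np.round(np.degrees(s['tool_rot']),1),'w',round(s['width'],1))
    print('turn total',np.round(rv,3),'rows>=',np.ceil(np.linalg.norm(rv)*45/8.5),' shift total',np.round(d,3),'rows>=',np.ceil(np.linalg.norm(d)*3.03))
if __name__=='__main__':
    a=list(map(float,sys.argv[1:])); plan(a[:3],a[3:])
E
python3 - <<'E'
from fit import *
from h import *
# joint refit: slope pose + brush offset along y, both cameras
def sc(L): return np.array(L,float)*[260/550,260/550]+[195,190]
T=cr([(238,82),(361,46),(236,277),(447,217)]); Q=sc([(347,135),(250,136),(365,72),(210,80)])
def f(v):
    X=[S(192,60,0),S(192,-60,0),S(8,105+v[3],8),S(8,-105+v[3],8)]
    w=W(v,X); return np.ravel([proj(p,a)-u for a,u in zip(w,T)]+[proj(q,a)-u for a,u in zip(w,Q)])
r=least_squares(f,[416,0,.27,0],loss='soft_l1');v=r.x
print(np.round(v[:2],1),np.degrees(v[2]),v[3],np.round(f(v),1))
print('grip',W(v,[S(8,-82+v[3],8)]),'brush mid',W(v,[S(8,v[3],8)]))
from plan import plan
E
python3 plan.py 444 -77 231 180 0 105.5
```

```text
tablet
[443.5 274.7] -0.04 res [ 0.7  0.1 -0.3  0.5 -0.5 -0.6  0.4 -0.3 -0.4  0.3]
rest
[ 491.7 -277.1] -6.31 res [ 0.2  0.4  0.1 -0.1  0.   0.1  0.4 -0.2  0.6 -0.8 -1.1  0.2  1.7 -0.1
 -1.8  0.5]
slope
[416.5  -0.7] 15.46 res [-1.3  0.3 -0.1  1.6  0.2 -1.9  1.3  0. ]
[417.9  -4. ] 16.219372824004882 7.152985254887146 [-0.8  0.3  0.2  0.9 -0.3 -1.2 -0.7 -0.3 -0.1 -1.2 -0.7  1.1 -1.  -0.3
  0.1 -0.1]
grip [[442.52469795 -74.79710365  56.63140839]] brush mid [[419.62080364   3.93923882  56.63140839]]
t 1.0 at [269.1 591.7 231.3] [180.   -0.  155.5] w 85.7
turn total [ 0.    -0.     1.112] rows>= 6.0  shift total [-4.608e+00 -6.800e-02  2.000e-03] rows>= 14.0
```

Request:
{"op": "step_arm", "data": {
  "series": [
    [[0,0,0.183,0,0,0,0],[0,0,0.183,0,0,0,0],[0,0,0.183,0,0,0,0],[0,0,0.183,0,0,0,0],[0,0,0.183,0,0,0,0],[0,0,0.183,0,0,0,0],[0,0,0,-0.28,0,0,0],[0,0,0,-0.28,0,0,0],[0,0,0,-0.28,0,0,0],[0,0,0,-0.28,0,0,0],[0,0,0,-0.28,0,0,0],[0,0,0,-0.28,0,0,0]]
  ]
}}

```text
clock: 2.2
eef_pos: [339.4, 348.2, 231.6]
tool_rot: [3.141, -0.0, 1.853]
force: [1.1, 0.2, 0.2]
width: 85.3
gripper_force: 0.0
```

```bash
python3 plan.py 442 -73 160 180 0 106.2
```

```text
t 2.2 at [339.4 348.2 231.6] [180.   -0.  106.2] w 85.3
turn total [ 0.001 -0.001 -0.001] rows>= 1.0  shift total [-2.887 -0.127  0.477] rows>= 9.0
```

Request:
{"op": "step_arm", "data": {
  "series": [
    [[0,0,0,-0.27,-0.01,0,0],[0,0,0,-0.27,-0.01,0,0],[0,0,0,-0.27,-0.01,0,0],[0,0,0,-0.27,-0.01,0,0],[0,0,0,-0.27,-0.01,0,0],[0,0,0,-0.27,-0.01,0,0],[0,0,0,-0.27,-0.01,0,0],[0,0,0,-0.27,-0.01,0.05,0],[0,0,0,-0.27,-0.01,0.1,0],[0,0,0,-0.27,-0.01,0.1,0],[0,0,0,-0.187,-0.01,0.1,0],[0,0,0,0,0,0.1,0]]
  ]
}}

```text
clock: 3.4
eef_pos: [444.9, -75.7, 163.7]
tool_rot: [3.14, 0.003, 1.846]
force: [0.2, 0.4, -0.2]
width: 85.3
gripper_force: 0.0
```

```bash
python3 - <<'E'
from h import *
P={n:ctrl.get_image(n) for n in('scene','top')}
a=P['scene']['img'][190:290,260:390,::-1];b=P['top']['img'][190:290,270:400,::-1]
cv2.imwrite('pics/g1.png',cv2.resize(np.vstack([a,b]),None,fx=3,fy=3,interpolation=cv2.INTER_CUBIC))
E
python3 plan.py 442 -73 42 180 0 106.2
```

```text
t 3.5 at [442.5 -71.7 162.5] [-1.798e+02 -1.000e-01  1.060e+02] w 85.4
turn total [-0.004 -0.001 -0.004] rows>= 1.0  shift total [-0.007 -0.005  0.804] rows>= 3.0
```

View pics/g1.png

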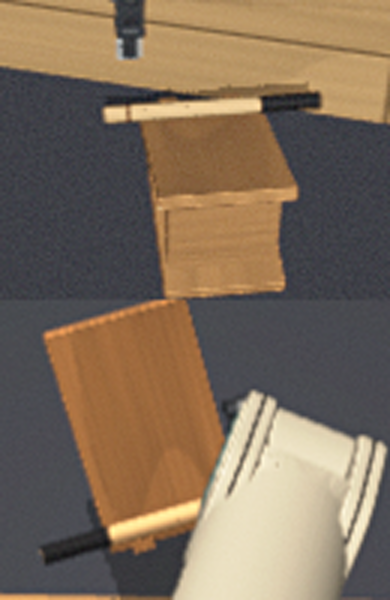

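The fingers at crop (129,50) are in line with the brush's uncapped overhang (103–145, 110). Going down to grip.

Request:
{"op": "step_arm", "data": {
  "series": [
    [[0,0,0,-0.007,-0.005,0.15,0],[0,0,0,0,0,0.15,0],[0,0,0,0,0,0.15,0],[0,0,0,0,0,0.15,0],[0,0,0,0,0,0.1,0],[0,0,0,0,0,0.07,0],[0,0,0,0,0,0.03,0],[0,0,0,0,0,0,0]]
  ]
}}

```text
clock: 4.3
eef_pos: [444.9, -73.1, 44.1]
tool_rot: [3.139, 0.003, 1.851]
force: [2.4, -5.5, -2.1]
width: 85.0
gripper_force: 2.7
```

Request:
{"op": "step_arm", "data": {
  "series": [
    [[0,0,0,0,0,0,0.6],[0,0,0,0,0,0,0.7],[0,0,0,0,0,0,0.8],[0,0,0,0,0,0,1],[0,0,0,0,0,0,1],[0,0,0,0,0,0,1],[0,0,0,0,0,0,1],[0,0,0,0,0,0,1],[0,0,0,0,0,0,1],[0,0,0,0,0,0,1]]
  ]
}}

```text
clock: 5.3
eef_pos: [446.0, -73.5, 45.4]
tool_rot: [3.136, 0.004, 1.852]
force: [1.8, -5.0, 6.3]
width: 14.1
gripper_force: 58.7
```

Request:
{"op": "step_arm", "data": {
  "series": [
    [[0,0,0,0,0,-0.05,1],[0,0,0,0,0,-0.1,1],[0,0,0,0,0,-0.15,1],[0,0,0,0,0,-0.15,1],[0,0,0,0,0,-0.15,1],[0,0,0,0,0,-0.15,1],[0,0,0,0,0,-0.1,1],[0,0,0,0,0,-0.1,1],[0,0,0,0,0,0,1],[0,0,0,0,0,0,1]]
  ]
}}

```text
clock: 6.3
eef_pos: [442.8, -71.2, 186.4]
tool_rot: [3.142, -0.001, 1.854]
force: [-0.5, 0.7, -0.6]
width: 14.0
gripper_force: 58.4
```

```bash
python3 - <<'E'
from h import *
P={n:ctrl.get_image(n) for n in('scene','top')}
a=P['scene']['img'][140:290,240:400,::-1];b=P['top']['img'][170:320,260:420,::-1]
cv2.imwrite('pics/g2.png',cv2.resize(np.hstack([a,b]),None,fx=2.5,fy=2.5,interpolation=cv2.INTER_CUBIC))
import pickle;pickle.dump(P,open('p2.pkl','wb'))
s=ctrl.read_state();print(s['eef_pos'],np.degrees(s['tool_rot']),s['width'],s['force'])
E
```

```text
[442.38283805 -71.55682757 185.71498433] [-1.79912653e+02 -5.83931685e-02  1.06183601e+02] 13.915994762162283 [-0.53482707  0.31524407 -0.46217391]
```

View pics/g2.png

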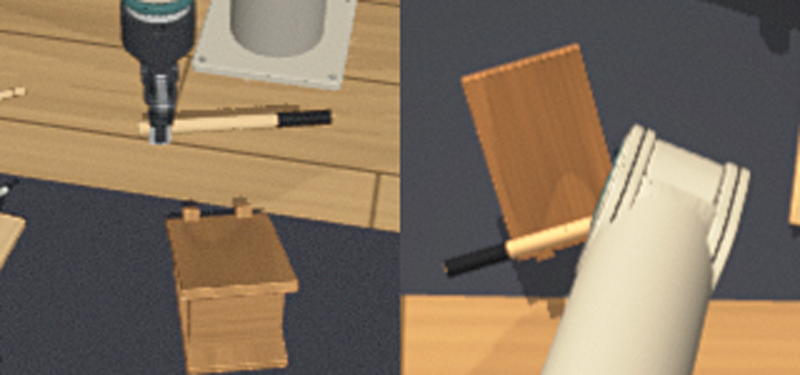

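The brush is held near its uncapped end, and the stand with both tabs is clear. I'll triangulate the cap end at scene (372,187) / top (278,277) and the cap joint at (351,188) / (303,269).

```bash
python3 - <<'E'
from h import *
import pickle
P=pickle.load(open('p2.pkl','rb'));q,p=P['scene'],P['top']
a=tri(q,(372.4,186.8),p,(278.4,277.2));b=tri(q,(350.8,188),p,(303.2,268.8))
u=(b-a)/np.linalg.norm(a-b);print(a,b,np.linalg.norm(a-b),u,np.degrees(np.arctan2(u[2],np.hypot(*u[:2]))))
print('mid',a+105*u)
s=ctrl.read_state();R=Ro.from_euler('xyz',s['tool_rot']);m=a+105*u
print('mid in tool',R.inv().apply(m-s['eef_pos']), 'other end scene predicted',proj(q,a+210*u))
print('axis in tool',R.inv().apply(-u))
E
```

```text
[384.76799121 107.23272801 194.46227804] [405.00320764  50.55107831 197.29627604] 60.25201193544263 [ 0.335843   -0.94074285  0.04703574] 2.6959441078521182
mid [420.03150619   8.45472827 199.40103079]
mid in tool [ 83.08456205   0.81415751 -13.60263464] other end scene predicted [295.04374713 191.00595083]
axis in tool [ 0.99702095 -0.06026108  0.04814381]
```

Request:
{"op": "step_arm", "data": {
  "series": [
    [[0,0,-0.1,0,0,0,1],[0,0,-0.15,0,0,0,1],[0,0,-0.15,0,0,0,1],[0,0,-0.15,0,0,0,1],[0,0,-0.15,0,0,0,1],[0,0,-0.15,0,0,0,1],[0,0,-0.15,0,0,0,1],[0,0,-0.15,0,0,0,1],[0,0,-0.15,0,0,0,1],[0,0,-0.1,0,0,0,1],[0,0,-0.1,0,0,0,1],[0,0,0,0,0,0,1]]
  ]
}}

```text
clock: 7.6
eef_pos: [442.4, -72.0, 185.5]
tool_rot: [3.141, -0.002, 3.031]
force: [0.3, -0.2, -0.9]
width: 14.0
gripper_force: 58.6
```

```bash
python3 plan.py 575 -286 120 180 0 173.7
```

```text
t 7.6 at [442.4 -72.  185.5] [ 1.800e+02 -1.000e-01  1.736e+02] w 14.0
turn total [ 0.001 -0.003 -0.001] rows>= 1.0  shift total [-1.035 -1.321  0.437] rows>= 6.0
```

Request:
{"op": "step_arm", "data": {
  "series": [
    [[0,0,0,-0.07,-0.1,0,1],[0,0,0,-0.14,-0.17,0,1],[0,0,0,-0.16,-0.2,0,1],[0,0,0,-0.16,-0.2,0,1],[0,0,0,-0.16,-0.2,0,1],[0,0,0,-0.15,-0.2,0.02,1],[0,0,0,-0.1,-0.13,0.06,1],[0,0,0,-0.06,-0.08,0.08,1],[0,0,0,-0.035,-0.041,0.08,1],[0,0,0,0,0,0.1,1],[0,0,0,0,0,0.1,1],[0,0,0,0,0,0,1]]
  ]
}}

```text
clock: 8.8
eef_pos: [573.3, -283.9, 117.3]
tool_rot: [3.139, -0.006, 3.032]
force: [-0.1, 0.2, 0.0]
width: 13.6
gripper_force: 58.5
```

```bash
python3 plan.py 575 -286 62 180 0 173.7; python3 - <<'E'
from h import *
P={n:ctrl.get_image(n) for n in('scene','top')}
a=P['scene']['img'][160:280,170:300,::-1];b=P['top']['img'][180:300,370:500,::-1]
cv2.imwrite('pics/g3.png',cv2.resize(np.hstack([a,b]),None,fx=3,fy=3,interpolation=cv2.INTER_CUBIC))
import pickle;pickle.dump(P,open('p3.pkl','wb'))
E
```

```text
t 8.8 at [ 573.3 -283.9  117.3] [179.8  -0.3 173.7] w 13.6
turn total [ 0.003 -0.007 -0.   ] rows>= 1.0  shift total [-0.013 -0.012  0.369] rows>= 2.0
```

View pics/g3.png

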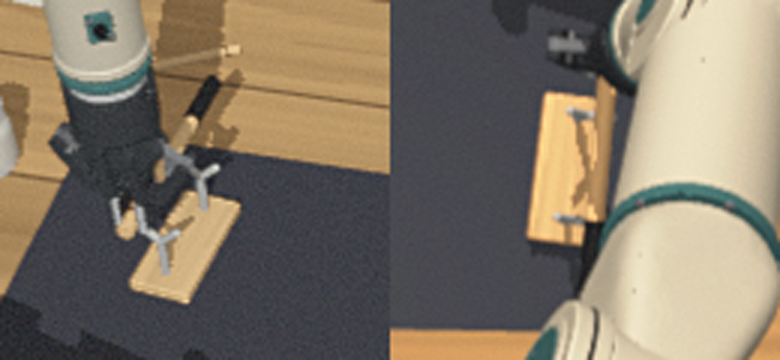

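The brush is above the rest. In the top crop its wood part runs from (605,78) to the cap joint at (592,220), and it looks right of the forks partly through parallax. I'll check that numerically.

```bash
python3 - <<'E'
from h import *
import pickle
P=pickle.load(open('p3.pkl','rb'));q,p=P['scene'],P['top']
j=tri(q,(170+190/3,160+120/3),p,(437.3,253.3));c=tri(q,(170+213/3,160+80/3),p,(437.3,253.3))
print('joint tri',j)
J=at(p,(437.3,253.3),128);print('joint top@128',J); f=at(p,(441.7,206),131);print('wood far',f)
a=np.radians(-6.31)
def rest(X): d=np.array(X[:2])-[491.7,-277.1];return d@[np.cos(a),np.sin(a)],d@[-np.sin(a),np.cos(a)]
print(rest(j),rest(J),rest(f))
s=ctrl.read_state();print('tcp in rest',rest(s['eef_pos']))
for th,xs in (('cap scene',(170+213/3,160+80/3)),):
  print(rest(at(q,xs,125)))
# fork tips per top at z=80 in base frame
E
```

```text
joint tri [ 446.17532616 -272.69156932  129.03032388]
joint top@128 [ 446.31609383 -273.50091363  128.        ]
wood far [ 561.54914606 -282.93727802  131.        ]
(np.float64(-45.73339658791919), np.float64(-0.6217927415807477)) (np.float64(-45.50452846697192), np.float64(-1.4107624133383416)) (np.float64(70.06754744359604), np.float64(1.8750506032602685))
tcp in rest (np.float64(83.80430805140921), np.float64(1.157392713883358))
(np.float64(-108.93581685682219), np.float64(-4.198284133843493))
```

Request:
{"op": "step_arm", "data": {
  "series": [
    [[0,0,0,-0.006,-0.006,0.07,1],[0,0,0,0,0,0.08,1],[0,0,0,0,0,0.07,1],[0,0,0,0,0,0.05,1],[0,0,0,0,0,0.03,1],[0,0,0,0,0,0.02,1],[0,0,0,0,0,0.02,1],[0,0,0,0,0,0.01,1],[0,0,0,0,0,0.01,1],[0,0,0,0,0,0,1],[0,0,0,0,0,0,1]]
  ]
}}

```text
clock: 10.0
eef_pos: [576.4, -287.2, 66.6]
tool_rot: [3.142, 0.0, 3.03]
force: [0.3, 0.6, 0.2]
width: 14.0
gripper_force: 58.5
```

Request:
{"op": "step_arm", "data": {
  "series": [
    [[0,0,0,0,0,0.01,1],[0,0,0,0,0,0.01,1],[0,0,0,0,0,0.005,1],[0,0,0,0,0,0,1],[0,0,0,0,0,0,1]]
  ]
}}

```text
clock: 10.5
eef_pos: [576.5, -287.1, 62.9]
tool_rot: [3.141, 0.0, 3.031]
force: [-0.5, 1.3, 4.2]
width: 14.0
gripper_force: 58.9
```

Request:
{"op": "step_arm", "data": {
  "series": [
    [[0,0,0,0,0,0.007,1],[0,0,0,0,0,0,1],[0,0,0,0,0,0,1]]
  ]
}}

```text
clock: 10.8
eef_pos: [576.6, -286.8, 62.2]
tool_rot: [3.141, 0.001, 3.031]
force: [-1.1, 1.7, 8.2]
width: 13.5
gripper_force: 59.2
```

Request:
{"op": "step_arm", "data": {
  "series": [
    [[0,0,0,0,0,-0.003,0.8],[0,0,0,0,0,0,0.75],[0,0,0,0,0,0,0.7],[0,0,0,0,0,0,0.6],[0,0,0,0,0,0,0.5],[0,0,0,0,0,0,0.5],[0,0,0,0,0,0,0.5]]
  ]
}}

```text
clock: 11.5
eef_pos: [576.2, -287.3, 61.9]
tool_rot: [-3.142, -0.0, 3.03]
force: [-0.6, 0.6, 0.9]
width: 42.9
gripper_force: 0.0
```

Request:
{"op": "step_arm", "data": {
  "series": [
    [[0,0,0,0,0,-0.05,0.5],[0,0,0,0,0,-0.1,0.5],[0,0,0,0,0,-0.2,0.5],[0,0,0,0,0,-0.3,0.3],[0,0,0,0,0,-0.2,0],[0,0,0,0,0,-0.1,0],[0,0,0,0,0.15,0,0],[0,0,0,0,0.25,0,0],[0,0,0,0,0.3,0,0],[0,0,0,0,0.3,0,0],[0,0,0,0,0.3,0,0],[0,0,0,0,0.2,0,0]]
  ]
}}

```text
clock: 12.7
eef_pos: [601.8, -59.2, 206.1]
tool_rot: [3.139, 0.002, 3.034]
force: [1.3, 0.4, 0.6]
width: 85.2
gripper_force: 0.0
```

```bash
python3 - <<'E'
from h import *
P={n:ctrl.get_image(n) for n in('scene','top')}
a=P['scene']['img'][160:280,170:300,::-1];b=P['top']['img'][180:300,370:500,::-1]
cv2.imwrite('pics/g4.png',cv2.resize(np.hstack([a,b]),None,fx=3,fy=3,interpolation=cv2.INTER_CUBIC))
E
python3 plan.py 463.5 274.7 150 180 0 180
```

```text
t 12.8 at [602.2 -56.3 206. ] [1.797e+02 1.000e-01 1.742e+02] w 85.6
turn total [ 0.005  0.002 -0.13 ] rows>= 1.0  shift total [0.925 2.207 0.373] rows>= 8.0
```

View pics/g4.png

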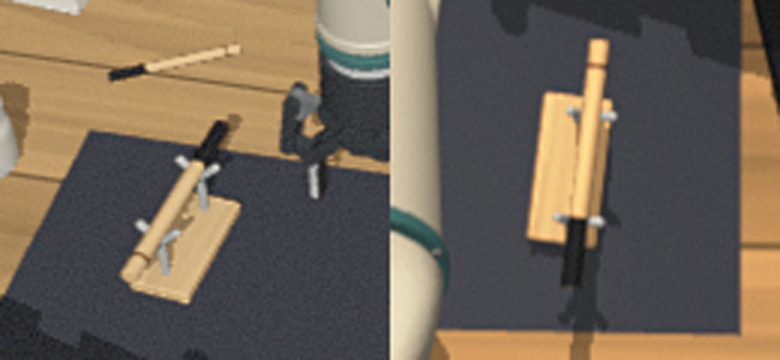

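The brush lies in both forks, centred (crop top view from (598,40) to (572,285), forks at y 113 and 220). Next is the tablet. I'll grip it with the tool tilted 10° so that only 15° of tilt is needed at the slope.

```bash
python3 plan.py 463.5 274.7 150 180 -10 180
```

```text
t 12.8 at [602.2 -56.3 206. ] [1.797e+02 1.000e-01 1.742e+02] w 85.6
turn total [ 0.017  0.224 -0.129] rows>= 2.0  shift total [0.846 2.207 0.528] rows>= 8.0
```

Request:
{"op": "step_arm", "data": {
  "series": [
    [[0,0.112,-0.066,0,0,0,0],[0,0.112,-0.066,0,0,0,0],[0,0,0,0.085,0.22,0.05,0],[0,0,0,0.085,0.22,0.05,0],[0,0,0,0.085,0.22,0.05,0],[0,0,0,0.085,0.22,0.05,0],[0,0,0,0.085,0.22,0.05,0],[0,0,0,0.085,0.22,0.05,0],[0,0,0,0.085,0.22,0.05,0],[0,0,0,0.085,0.22,0.05,0],[0,0,0,0.085,0.22,0.05,0],[0,0,0,0.085,0.22,0.05,0]]
  ]
}}

```text
clock: 14.0
eef_pos: [465.6, 268.3, 156.9]
tool_rot: [3.132, -0.174, 3.134]
force: [1.0, -0.0, 0.1]
width: 85.3
gripper_force: 0.0
```

Request:
{"op": "step_arm", "data": {
  "series": [
    [[0,0,0,0,0,0,0],[0,0,0,0,0,0,0]]
  ]
}}

```text
clock: 14.2
eef_pos: [465.6, 267.9, 156.7]
tool_rot: [3.132, -0.174, 3.137]
force: [0.6, -0.6, 0.1]
width: 85.5
gripper_force: 0.0
```

```bash
python3 plan.py 463.5 274.7 40 180 -10 180
```

```text
t 14.2 at [465.6 267.9 156.7] [179.5 -10.  179.7] w 85.5
turn total [ 0.013  0.    -0.006] rows>= 1.0  shift total [-0.121  0.045  0.769] rows>= 3.0
```

Request:
{"op": "step_arm", "data": {
  "series": [
    [[0.012,0,-0.006,0,0,0,0],[0,0,0,-0.03,0.045,0.15,0],[0,0,0,-0.03,0,0.2,0],[0,0,0,-0.03,0,0.2,0],[0,0,0,-0.03,0,0.12,0],[0,0,0,0,0,0.1,0],[0,0,0,0,0,0,0],[0,0,0,0,0,0,0]]
  ]
}}

```text
clock: 15.0
eef_pos: [463.7, 273.7, 39.4]
tool_rot: [3.142, -0.175, 3.138]
force: [-0.2, -0.6, -0.6]
width: 85.6
gripper_force: 0.0
```

```bash
python3 plan.py 463.5 274.7 1 180 -10 180; python3 - <<'E'
from h import *
P={n:ctrl.get_image(n) for n in('scene','top')}
a=P['scene']['img'][190:300,370:490,::-1];b=P['top']['img'][190:300,160:280,::-1]
cv2.imwrite('pics/g5.png',cv2.resize(np.hstack([a,b]),None,fx=3.3,fy=3.3,interpolation=cv2.INTER_CUBIC))
E
```

```text
t 15.0 at [463.7 273.7  39.4] [180.  -10.  179.8] w 85.6
turn total [ 0.001 -0.001 -0.004] rows>= 1.0  shift total [-0.043  0.007  0.253] rows>= 1.0
```

View pics/g5.png

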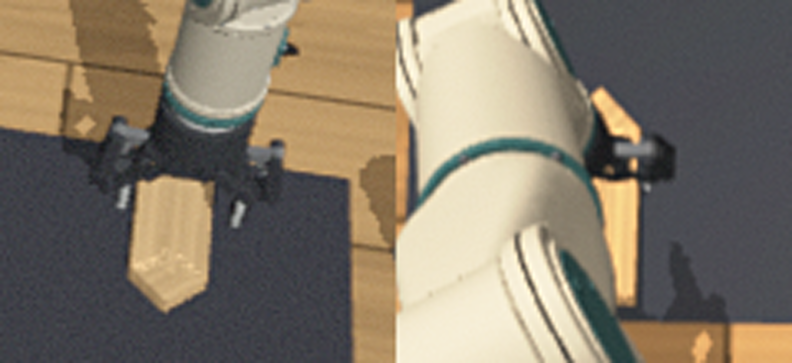

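The fingers straddle the tablet: scene crop shows tips at (123,195) and (237,215), with the tablet between x = 130 and 212. Lowering with a force check, then closing.

Request:
{"op": "step_arm", "data": {
  "series": [
    [[0,0,0,-0.02,0.007,0.08,0],[0,0,0,-0.02,0,0.08,0],[0,0,0,0,0,0.05,0],[0,0,0,0,0,0.03,0],[0,0,0,0,0,0.01,0],[0,0,0,0,0,0,0]]
  ]
}}

```text
clock: 15.7
eef_pos: [461.8, 275.7, 0.8]
tool_rot: [3.141, -0.176, 3.14]
force: [0.0, -0.3, -0.5]
width: 85.7
gripper_force: 0.0
```

Request:
{"op": "step_arm", "data": {
  "series": [
    [[0,0,0,0,0,0,0.1],[0,0,0,0,0,0,0.2],[0,0,0,0,0,0,0.25],[0,0,0,0,0,0,0.3],[0,0,0,0,0,0,0.4],[0,0,0,0,0,0,0.4],[0,0,0,0,0,0,0.4]]
  ]
}}

```text
clock: 16.4
eef_pos: [462.5, 275.6, 2.0]
tool_rot: [3.141, -0.175, 3.14]
force: [-1.1, -0.0, 6.8]
width: 62.0
gripper_force: 64.9
```

Request:
{"op": "step_arm", "data": {
  "series": [
    [[0,0,0,0,0,-0.03,1],[0,0,0,0,0,-0.06,1],[0,0,0,0,0,-0.12,1],[0,0,0,0,0,-0.2,1],[0,0,0,0,0,-0.2,1],[0,0,0,0,0,-0.2,1],[0,0,0,0,0,-0.2,1],[0,0,0,0,0,-0.2,1],[0,0,0,0,0,-0.1,1],[0,0,0,0,0,-0.05,1],[0,0,0,0,0,0,1],[0,0,0,0,0,0,1]]
  ]
}}

```text
clock: 17.6
eef_pos: [497.0, 275.3, 201.2]
tool_rot: [-3.141, -0.177, 3.14]
force: [0.3, -1.1, -1.4]
width: 61.8
gripper_force: 65.8
```

```bash
python3 - <<'E'
from h import *
import pickle
P={n:ctrl.get_image(n) for n in('scene','top')}
pickle.dump(P,open('p5.pkl','wb'))
s=ctrl.read_state();print(s['eef_pos'],np.degrees(s['tool_rot']),s['width'],s['force'])
R=Ro.from_euler('xyz',s['tool_rot'])
Rg=Ro.from_euler('xyz',[180,-10,180],degrees=True); g=np.array([462.3,275,1.0])
# tablet points in tool frame (assuming grip unslipped)
im=P['scene']['img'][:,:,::-1].copy()
c=np.array([443.5,274.7,0])
pts=[Rg.inv().apply(c+np.array(x)-g) for x in ([-80,32,14],[-80,-32,14],[60,32,14],[60,-32,14],[92,0,14],[92,0,0],[60,32,0],[60,-32,0])]
u=[proj(P['scene'],R.apply(x)+s['eef_pos']) for x in pts]
m=np.mean(u,0);x0,y0=int(m[0])-65,int(m[1])-60
im=cv2.resize(im[y0:y0+120,x0:x0+130],None,fx=5,fy=5,interpolation=cv2.INTER_CUBIC)
for a in u: cv2.circle(im,tuple(int(v) for v in (a+.5-[x0,y0])*5),4,(0,0,255),1)
cv2.imwrite('pics/g6.png',im); print(x0,y0,[np.round(a,1).tolist() for a in u])
E
```

```text
[496.82892762 275.24454628 200.76629507] [-179.97264051  -10.19160796  179.91443886] 61.6438297031563 [-0.31633265  0.21875248 -2.0720132 ]
368 165 [[447.7, 194.9], [423.2, 191.5], [446.4, 232.9], [420.0, 229.0], [432.6, 240.4], [431.6, 244.3], [445.3, 236.8], [419.1, 232.9]]
```

View pics/g6.png

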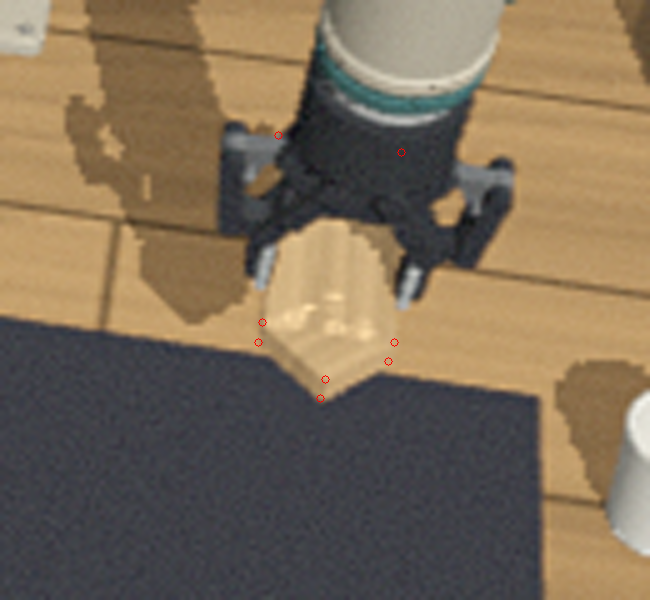

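The held tablet matches the prediction (point at crop (320,400) against (320,398)), so it sits level and unslipped in the grip. Now the approach over the slope.

```bash
cat > tp.py <<'E'
from h import *
from plan import plan
import sys
yaw=np.radians(16.2);O=np.array([417.9,-4.0,46.])
Rt=Ro.from_euler('z',16.2,degrees=True)*Ro.from_euler('y',-25,degrees=True)
Rg=Ro.from_euler('xyz',[180,-10,180],degrees=True)
def tgt(x,y,z): return O+Rt.apply([x+80+18.8,y+.3,z+1.0]), (Rt*Rg).as_euler('xyz',degrees=True)
if __name__=='__main__':
    p,e=tgt(*map(float,sys.argv[1:])); print(p,e); plan(p,e)
    s=ctrl.read_state();R=Ro.from_euler('xyz',s['tool_rot']);T=R*Rg.inv()
    o=s['eef_pos']-T.apply([18.8+80,.3,1.0]); print('foot in slope now',np.round(Rt.inv().apply(o-O),1),'rel rot deg',np.round(np.degrees((Rt.inv()*T).as_rotvec()),1))
E
python3 tp.py 6 0 60
```

```text
[484.26991454  15.59464708 145.57516884] [ 180.    15.  -163.8]
t 17.7 at [496.8 275.2 200.8] [-180.   -10.2  179.9] w 61.6
turn total [-0.016 -0.556 -0.364] rows>= 4.0  shift total [ 0.639 -1.639  0.21 ] rows>= 6.0
foot in slope now [118.4 273.5 114.8] rel rot deg [ -3.6  25.  -16. ]
```

Request:
{"op": "step_arm", "data": {
  "series": [
    [[-0.003,-0.111,-0.073,0,0,0,1],[-0.003,-0.111,-0.073,0,0,0,1],[-0.003,-0.111,-0.073,0,0,0,1],[-0.003,-0.111,-0.073,0,0,0,1],[-0.003,-0.111,-0.073,0,0,0,1],[0,0,0,0.06,-0.1,0,1],[0,0,0,0.08,-0.22,0,1],[0,0,0,0.08,-0.25,0,1],[0,0,0,0.08,-0.25,0,1],[0,0,0,0.08,-0.25,0,1],[0,0,0,0.08,-0.2,0,1],[0,0,0,0.06,-0.15,0,1]]
  ]
}}

```text
clock: 18.9
eef_pos: [483.4, 47.5, 180.6]
tool_rot: [-3.142, 0.26, -2.861]
force: [0.4, 0.1, -2.2]
width: 61.8
gripper_force: 65.8
```

Request:
{"op": "step_arm", "data": {
  "series": [
    [[0,0,0,0.06,-0.12,0,1],[0,0,0,0.06,-0.1,0,1],[0,0,0,0,0,0,1],[0,0,0,0,0,0,1]]
  ]
}}

```text
clock: 19.3
eef_pos: [477.2, 13.6, 176.6]
tool_rot: [3.141, 0.263, -2.86]
force: [0.2, -0.1, -1.3]
width: 62.1
gripper_force: 65.8
```

```bash
python3 tp.py 6 0 30
```

```text
[496.44504399  19.13184917 118.38593523] [ 180.    15.  -163.8]
t 19.3 at [477.2  13.6 176.6] [ 180.    15.  -163.8] w 62.1
turn total [ 0.001  0.001 -0.001] rows>= 1.0  shift total [-0.029 -0.     0.409] rows>= 2.0
foot in slope now [12.4  0.1 91.1] rel rot deg [ 0. -0. -0.]
```

Request:
{"op": "step_arm", "data": {
  "series": [
    [[0,0,0,-0.01,0,0.1,1],[0,0,0,-0.01,0,0.12,1],[0,0,0,-0.01,0,0.1,1],[0,0,0,0,0,0.07,1],[0,0,0,0,0,0.02,1],[0,0,0,0,0,0,1],[0,0,0,0,0,0,1]]
  ]
}}

```text
clock: 20.0
eef_pos: [491.6, 17.6, 128.1]
tool_rot: [-3.139, 0.256, -2.856]
force: [0.3, 0.2, -0.4]
width: 62.2
gripper_force: 65.8
```

```bash
python3 tp.py 6 0 5
```

```text
[506.59098519  22.07951758  95.72824055] [ 180.    15.  -163.8]
t 20.0 at [491.6  17.6 128.1] [-179.8   14.7 -163.6] w 62.2
turn total [-0.003 -0.007  0.003] rows>= 1.0  shift total [-0.045  0.     0.235] rows>= 1.0
foot in slope now [ 5.5 -0.4 41.5] rel rot deg [-0.1  0.3  0.2]
```

Request:
{"op": "step_arm", "data": {
  "series": [
    [[0,0,0,-0.015,0,0.05,1],[0,0,0,-0.015,0,0.05,1],[0,0,0,-0.01,0,0.04,1],[0,0,0,0,0,0.03,1],[0,0,0,0,0,0.02,1],[0,0,0,0,0,0,1],[0,0,0,0,0,0,1]]
  ]
}}

```text
clock: 20.7
eef_pos: [504.1, 20.4, 102.3]
tool_rot: [-3.138, 0.257, -2.857]
force: [0.4, -0.3, -1.8]
width: 62.1
gripper_force: 65.8
```

```bash
python3 tp.py 6 0 4
```

```text
[506.99682284  22.19742431  94.82193277] [ 180.    15.  -163.8]
t 20.7 at [504.1  20.4 102.3] [-179.8   14.7 -163.7] w 62.1
turn total [-0.004 -0.007  0.002] rows>= 1.0  shift total [-0.008  0.006  0.054] rows>= 1.0
foot in slope now [ 6.2 -1.1 12.7] rel rot deg [-0.2  0.3  0.1]
```

Request:
{"op": "step_arm", "data": {
  "series": [
    [[0,0,0,-0.002,0.005,0.015,1],[0,0,0,-0.002,0,0.012,1],[0,0,0,-0.002,0,0.01,1],[0,0,0,-0.002,0,0.01,1],[0,0,0,0,0,0,1],[0,0,0,0,0,0,1]]
  ]
}}

```text
clock: 21.3
eef_pos: [506.5, 21.6, 95.4]
tool_rot: [-3.138, 0.256, -2.858]
force: [0.3, -0.4, -1.4]
width: 61.7
gripper_force: 65.8
```

Request:
{"op": "step_arm", "data": {
  "series": [
    [[0,0,0,-0.002,0,0.008,1],[0,0,0,-0.002,0,0.008,1],[0,0,0,0,0,0,1],[0,0,0,0,0,0,1]]
  ]
}}

```text
clock: 21.7
eef_pos: [507.6, 21.9, 93.2]
tool_rot: [-3.138, 0.256, -2.858]
force: [-0.3, 0.2, -1.4]
width: 61.8
gripper_force: 65.8
```

```bash
python3 tp.py 6 0 0
```

```text
[508.62017343  22.66905126  91.19670162] [ 180.    15.  -163.8]
t 21.7 at [507.6  21.9  93.2] [-179.8   14.7 -163.7] w 61.8
turn total [-0.004 -0.007  0.002] rows>= 1.0  shift total [-0.004  0.003  0.015] rows>= 1.0
foot in slope now [ 5.8 -0.6  2.9] rel rot deg [-0.2  0.3  0.1]
```

Request:
{"op": "step_arm", "data": {
  "series": [
    [[0,0,0,-0.001,0,0.007,1],[0,0,0,-0.001,0,0.006,1],[0,0,0,0,0,0,1],[0,0,0,0,0,0,1]]
  ]
}}

```text
clock: 22.1
eef_pos: [507.9, 22.0, 92.7]
tool_rot: [-3.137, 0.257, -2.857]
force: [-8.9, -3.3, 18.4]
width: 61.9
gripper_force: 68.1
```

Request:
{"op": "step_arm", "data": {
  "series": [
    [[0,0,0,-0.001,0,0.006,1],[0,0,0,0,0,0,1],[0,0,0,0,0,0,1]]
  ]
}}

```text
clock: 22.4
eef_pos: [507.9, 22.0, 92.6]
tool_rot: [-3.137, 0.258, -2.857]
force: [-12.6, -3.8, 30.3]
width: 61.7
gripper_force: 69.5
```

Request:
{"op": "step_arm", "data": {
  "series": [
    [[0,0,0,0.001,0,-0.008,1],[0,0,0,0.007,0,0.001,1],[0,0,0,0.007,0,0.001,1],[0,0,0,0.007,0,0.001,1],[0,0,0,0,0,0,1],[0,0,0,0,0,0,1]]
  ]
}}

```text
clock: 23.0
eef_pos: [507.9, 22.0, 92.7]
tool_rot: [-3.137, 0.262, -2.857]
force: [-2.8, -2.8, 16.7]
width: 62.1
gripper_force: 67.9
```

```bash
python3 tp.py 1 0 0
```

```text
[504.26856521  21.4047922   89.08361031] [ 180.    15.  -163.8]
t 23.0 at [507.9  22.   92.7] [-179.8   15.  -163.7] w 62.1
turn total [-0.005 -0.     0.003] rows>= 1.0  shift total [0.03  0.003 0.017] rows>= 1.0
foot in slope now [ 5.8 -0.8  1.7] rel rot deg [-0.2  0.   0.2]
```

Request:
{"op": "step_arm", "data": {
  "series": [
    [[0,0,0,0.001,0,-0.006,1],[0,0,0,0,0,0,1],[0,0,0,0.007,0,0.001,1],[0,0,0,0.007,0,0.001,1],[0,0,0,0,0,0,1],[0,0,0,0,0,0,1]]
  ]
}}

```text
clock: 23.6
eef_pos: [504.5, 21.0, 91.2]
tool_rot: [-3.138, 0.258, -2.858]
force: [1.0, -0.2, 5.5]
width: 61.8
gripper_force: 66.6
```

```bash
python3 tp.py 1 0 0; python3 -c "
from tp import *
print(Rt.inv().apply(ctrl.read_state()['force']))"
```

```text
[504.26856521  21.4047922   89.08361031] [ 180.    15.  -163.8]
t 23.6 at [504.5  21.   91.2] [-179.8   14.8 -163.7] w 61.8
turn total [-0.004 -0.004  0.002] rows>= 1.0  shift total [0.004 0.003 0.013] rows>= 1.0
foot in slope now [ 2.  -0.6  2.2] rel rot deg [-0.2  0.2  0.1]
[ 3.13148368 -0.42527806  4.61736678]
```

Request:
{"op": "step_arm", "data": {
  "series": [
    [[0,0,0,0.007,0,0.001,1],[0,0,0,0.006,0,0.001,1],[0,0,0,0,0,0,1],[0,0,0,0,0,0,1]]
  ]
}}

```text
clock: 24.0
eef_pos: [502.5, 20.6, 90.2]
tool_rot: [-3.139, 0.258, -2.858]
force: [-0.5, -0.3, 4.7]
width: 61.7
gripper_force: 66.5
```

```bash
python3 tp.py 0 0 0|tail -1; python3 -c "
from tp import *
print(Rt.inv().apply(ctrl.read_state()['force']))"
```

```text
foot in slope now [-0.3 -0.4  2.2] rel rot deg [-0.1  0.2  0.1]
[ 1.51871915 -0.14122095  4.51177485]
```

Request:
{"op": "step_arm", "data": {
  "series": [
    [[0,0,0,0.007,0,0.001,1],[0,0,0,0.006,0,0.001,1],[0,0,0,0,0,0,1],[0,0,0,0,0,0,1]]
  ]
}}

```text
clock: 24.4
eef_pos: [501.1, 20.3, 89.6]
tool_rot: [-3.139, 0.259, -2.857]
force: [1.2, 0.8, 5.0]
width: 61.6
gripper_force: 66.5
```

```bash
python3 tp.py 0 0 0|tail -1; python3 -c "
from tp import *
print(Rt.inv().apply(ctrl.read_state()['force']))"
```

```text
foot in slope now [-1.8 -0.4  2.2] rel rot deg [-0.1  0.2  0.1]
[3.37413864 0.45560665 3.90756243]
```

Request:
{"op": "step_arm", "data": {
  "series": [
    [[0,0,0,0.007,0,0.001,1],[0,0,0,0.007,0,0.001,1],[0,0,0,0,0,0,1],[0,0,0,0,0,0,1]]
  ]
}}

```text
clock: 24.8
eef_pos: [501.0, 20.3, 89.5]
tool_rot: [-3.139, 0.262, -2.857]
force: [3.0, 0.8, 7.5]
width: 61.9
gripper_force: 66.6
```

```bash
python3 tp.py 0 0 0|tail -1; python3 -c "
from tp import *
print(Rt.inv().apply(ctrl.read_state()['force']))"
```

```text
foot in slope now [-1.9 -0.4  1.9] rel rot deg [-0.1  0.   0.1]
[ 6.047911   -0.06016012  5.50595315]
```

The foot has stopped and the uphill force is rising, so it is against the tabs. Releasing.

Request:
{"op": "step_arm", "data": {
  "series": [
    [[0,0,0,-0.003,0,0,0.22],[0,0,0,0,0,0,0.15],[0,0,0,0,0,0,0.08],[0,0,0,0,0,0,0],[0,0,0,0,0,0,0],[0,0,0,0,0,0,0],[0,0,0,0,0,0,0]]
  ]
}}

```text
clock: 25.5
eef_pos: [498.3, 19.1, 88.2]
tool_rot: [-3.138, 0.256, -2.858]
force: [0.7, 0.5, -0.1]
width: 85.6
gripper_force: 0.0
```

Request:
{"op": "step_arm", "data": {
  "series": [
    [[0,0,0,0,0,-0.03,0],[0,0,0,0,0,-0.06,0],[0,0,0,0,0,-0.12,0],[0,0,0,0,0,-0.2,0],[0,0,0,0,0,-0.25,0],[0,0,0,0,0,-0.25,0],[0,0,0,0,0.2,0,0],[0,0,0,0,0.3,0,0],[0,0,0,0,0.3,0,0],[0,0,0,0,0.3,0,0],[0,0,0,0,0.3,0,0],[0,0,0,0,0.2,0,0]]
  ]
}}

```text
clock: 26.7
eef_pos: [396.8, 243.7, 220.1]
tool_rot: [-3.14, 0.257, -2.855]
force: [1.1, 0.5, -0.1]
width: 85.6
gripper_force: 0.0
```

Request:
{"op": "step_arm", "data": {
  "series": [
    [[0,0,0,0,0.2,0,0],[0,0,0,0,0,0,0],[0,0,0,0,0,0,0],[0,0,0,0,0,0,0]]
  ]
}}

```text
clock: 27.1
eef_pos: [389.8, 267.7, 219.1]
tool_rot: [-3.137, 0.255, -2.859]
force: [-0.1, -0.1, -0.5]
width: 85.3
gripper_force: 0.0
```

```bash
python3 - <<'E'
from tp import *
import pickle
P={n:ctrl.get_image(n) for n in('scene','top')}
P0=pickle.load(open('p0.pkl','rb'))
p=P['top'];print('stands',[ (th,[(np.round(r['centre']).tolist(),round(r['score'],2)) for r in ctrl.recognise(p,th)][:2]) for th in('brush','tablet','rest','stand')])
# tablet mask: pale pixels inside the board's outline in the top view
for n in('top','scene'):
    q=P[n]
    def S(x,y,z): return O+Rt.apply([x,y,z])
    poly=np.array([proj(q,S(*a)) for a in((-14,60,0),(215,60,0),(215,-60,0),(-14,-60,0))]).astype(np.int32)
    m=np.zeros((480,640),np.uint8);cv2.fillPoly(m,[poly],255)
    im=q['img'].astype(int); pale=((im[...,0]>170)&(im[...,1]>125)&(m>0)).astype(np.uint8)
    pale=cv2.morphologyEx(pale,cv2.MORPH_OPEN,np.ones((3,3)))
    c=max(cv2.findContours(pale,cv2.RETR_EXTERNAL,cv2.CHAIN_APPROX_NONE)[0],key=cv2.contourArea)
    print(n,'area',cv2.contourArea(c),'predicted area',end=' ')
    T=np.array([proj(q,S(*a)) for a in((0,32,14),(140,32,14),(172,0,14),(140,-32,14),(0,-32,14))],np.float32)
    print(cv2.contourArea(T))
    L=[]
    for u in c[:,0]:
        cc,d=ray(q,u.astype(float)); nrm=Rt.apply([0,0,1]); k=((O+14*nrm-cc)@nrm)/(d@nrm)
        L.append(Rt.inv().apply(cc+k*d-O)[:2])
    L=np.array(L);print('x range',L[:,0].min().round(),L[:,0].max().round(),'y range',L[:,1].min().round(),L[:,1].max().round(),'tip y',L[L[:,0].argmax(),1].round(1))
    for lo,hi in((20,50),(100,130)):
        k=(L[:,0]>lo)&(L[:,0]<hi);a=L[k,1];print(' y mid at x',lo,hi,((a[a>a.mean()].mean()+a[a<a.mean()].mean())/2).round(1))
E
```

```text
stands [('brush', [([432.0, 238.0], 0.89), ([513.0, 202.0], 0.73)]), ('tablet', [([316.0, 237.0], 0.6)]), ('rest', [([424.0, 235.0], 0.91)]), ('stand', [([328.0, 222.0], 0.75)])]
top area 1479.0 predicted area 1473.674539731117
x range -3.0 173.0 y range -41.0 34.0 tip y 4.9
 y mid at x 20 50 0.1
 y mid at x 100 130 0.8
scene area 138.5 predicted area 484.53273467859253
x range 221.0 247.0 y range -62.0 52.0 tip y -50.1
 y mid at x 20 50 nan
 y mid at x 100 130 nan<stdin>:24: RuntimeWarning: Mean of empty slice.
  ret = ret.dtype.type(ret / rcount)
```

In the top view the tablet lies at slope x of about -3 to 173 mm. It is centred within 1 mm and straight within half a degree, and the brush is still on the rest. Handing in.

```bash
python3 -c "
from cell import ctrl
print(ctrl.finish_job())"
```

```text
the job is handed in; nothing more can be done
None
```

I handed the job in at about 27 s, but the hand-in returned no verdict. By the last camera check the brush was still on the rest, where an earlier view showed it in both forks, and the tablet lay straight and centred on the slope, point up and foot against the tabs, with both let go.

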